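Uncover a rising-stem valve, open it to its stop and ease it back a quarter turn

TASK

Take the red lockout cover off the valve on the test manifold and stand it in the blue bin without dropping it. Then open the valve by its black handwheel (counter-clockwise from above), letting your hand rise with the stem so that the wheel is neither dragged up nor pushed down, until you feel it come up gently against its fully-open stop, without forcing it, and ease it back about a quarter turn so that it cannot seize there. Let go, and leave the other parts on the bench alone.

Things in the scene. Friction and masses are not known exactly. Their poses are not given: they have to be found in the camera images.
- manifold: Aluminium manifold block, 120 x 190 x 50 mm (x, y, z), bolted to the bench; origin at the centre of its underside, z up. The valve stands upright on its top at x 0, y -35 mm of the block's frame; at y +56 mm lies a round gauge, 52 mm across, 18 mm high. Two black-capped nipples stick 30 mm out of its -x face and two tubes 40 mm out of its +x face, all below its top.
- wheel_mid (a point): Centre of the black handwheel, on the valve axis at mid-height of the rim, z up; rises and turns with the wheel. Rubber-coated round-bar rim, 63 mm outside diameter, 10 mm thick, three thin spokes, a white dot on the rim; hub 23 mm across, its nut reaching 14 mm above and 6 mm below this point. Best held across the rim from above. Some 95 mm above the bench when the valve is shut; it starts between shut and half open.
- cover: Red plastic lockout cover: an upside-down cup, 100 mm outside diameter, 80 mm high, 4 mm wall, about 0.16 kg, with a round knob (28 mm across, 80 to 106 mm above the cup's lower rim) on top and two small hasp ears at its sides (120 mm over the ears). Origin at the centre of its lower rim, z up. At the start it stands on the block's top, over the wheel, touching neither wheel nor bonnet.
- bin: Empty blue stock bin, open above, 190 x 170 x 60 mm outside (x, y, z), walls and floor 4 mm, standing loose on the bench; origin at the centre of its underside.
- coupling: Bystander: steel coupling sleeve standing on the bench, 38 mm diameter, 43 mm high; origin at the centre of its underside.
- nipple: Bystander: steel nipple with a clear cap standing on the bench, 32 mm diameter, 50 mm high; origin at the centre of its underside.
- spanner: Bystander: spanner 160 mm long lying on the bench along its own x; origin at the centre of its underside.
- stem: Rising part of the valve, origin at the wheel's centre when the wheel is not loaded; does not turn. Counter-clockwise from above opens: it rises 16 mm a turn (2.5 mm per rad) and stays where it is left. It turns with a drag of 0.2 N m either way, up to a hard stop a third to two thirds of a turn from the start. Sideways it is rigid: a hand off-centre loads it.
- valve_base (a point): Fixed point on the valve axis on the block's top, 50 mm above the bench. Around it stand a dark collar (43 mm across), brass bonnet (36 mm across, up to 20 mm above this point) and gland nut (22 mm across, up to 27 mm).
- spindle: Turning steel spindle inside the wheel, origin as stem, its x in line with wheel_mid's x when no torque acts. The wheel's hub is a rubber bush on it: it gives 1 mm along the spindle per 15 N (over 20 N up or down is too much) and twists 0.25 rad per N m (0.05 rad against the drag; over 0.8 N m is forcing the valve).
There are look-alikes about, which are no part of the job. Of the things that look like the cover, the smallest one is meant.

How it is judged:
On the way, in this order (a step that is already met when the one before it is completed fails the run):
1. the red cover stands upright on the floor of the blue bin, let go (horizontal distance between cover and bin below 0.065 m and z of cover in the frame of bin below 0.01 m and angle between cover's own z axis and vertical below 0.12 rad and contact force between the fingers and cover below 0.1 N), for 0.2 s.
2. the valve is open and felt to bear on its stop (at least some 0.26 N m, against 0.2 N m of drag) (z of stem in the frame of manifold above 0.1053 m and angle between the x axis of wheel_mid and the x axis of spindle, either way round above 0.065 rad), for 0.1 s.
At the end, for the whole second after the job is handed in: The handwheel is let go 2 to 6 mm of rise (an eighth to three eighths of a turn) below its fully-open stop, having borne on that stop, and the red cover stands upright and at rest on the floor of the blue bin (z of stem in the frame of manifold between 0.0997 and 0.1037 m and horizontal distance between cover and bin below 0.065 m and z of cover in the frame of bin below 0.01 m and angle between cover's own z axis and vertical below 0.12 rad and linear speed of cover below 0.02 m/s); the robot touches nothing.
It fails at once if the wheel is turned with more than about 0.8 N m, so the stop is forced (0.2 rad of twist in its rubber bush) (angle between the x axis of wheel_mid and the x axis of spindle, either way round above 0.2 rad).
It fails at once if the wheel is dragged up or pushed down along its spindle with more than about 20 N (1.33 mm of give in its rubber bush) (z of wheel_mid in the frame of spindle above 0.00133 m or z of wheel_mid in the frame of spindle below -0.00133 m).
It fails at once if the cover is dropped or thrown (linear speed of cover above 0.7 m/s and contact force between the fingers and cover below 0.1 N).
It fails at once if the coupling, nipple or spanner is moved by more than 20 mm (distance of any of coupling, nipple, spanner from where it was at the start of the episode above 0.02 m).
It also fails if it takes over 67 s, if anything falls off the work surface, if the arm or the gripper's body presses on something with over 40 N, if the wrist force passes 120 N, or if a joint passes its speed limit or range.

ROBOT

A 6-joint arm with a two-finger parallel gripper is mounted at the origin on the work surface. World frame = base frame: x ahead of the robot, y to its left, z up, the work surface at z = 0. Lengths are in m, angles in rad, forces in N, time in s.
With the tool pointing down it reaches from about 0.325 to 0.875 m from the base axis. Payload 4.4 kg.
Tool frame: the origin (TCP) lies midway between the tips of the shut fingers; the grasp point (between the pads) lies 19 mm behind it; z points along the fingers, y is the line along which they close (so a half turn about z gives the same grasp; the last joint's range is limited). The gripper opens to 85 mm and grips with 20 to 120 N. Pads are 22 mm wide; open, the fingers measure 114 mm over their backs; the gripper's body (76 mm by 85 mm) begins 54 mm behind the grasp point. The pads swing forward as they close: fully open they stand 13 mm farther back than shut.
Start: joints at [-1.46, 0.207, 1.542, -0, 1.393, -0.15], TCP at [0.149, -0.555, 0.199] pointing down, gripper open.
Joint ranges: [-2.73, 2.73], [-0.86, 2.22], [0.23, 2.46], [-1.11, 4.25], [0.08, 2.63], [-2.82, 2.82]. Speed limits (rad/s): [2.79, 2.79, 3.14, 3.14, 3.14, 3.14].

INTERFACE

Orientations are given as [roll, pitch, yaw] about the fixed x, y, z axes, in that order (R = Rz(yaw) Ry(pitch) Rx(roll)).
In Python, from plant import r gives the robot as it stands.
- The arm moves only by the tool carry_out, never from a script. Its argument "increments" is a list of rows, each a list of 3 entries, a list of its own where there are three numbers: the finger opening in mm, from 0 to 85.4, then the shift along the world's x, y, z each as a share of 400 mm, from -1 to 1, then the turn about the world's z as a share of 180 degrees, from -1 to 1. A call has 1 to 10 rows; each row shifts and turns the commanded pose from where the row before left it; what a row does not reach is not made up. A row lasts 1/8 s, in which the tool goes at most 62.5 mm and 10.7 degrees, less where a joint would pass 70% of its speed; a pose out of reach is approached as far as the arm can. A call with a number of a shift or a turn outside -1 to 1 is refused whole. A call with a gripper value outside its range is refused whole. The fingers move at their own pace and stop on an object; "force" is the grip in N (left out, the last holds). Time passes only in rows, so rows that do not move let the fingers close. It gives the time, the measured TCP pose, the force, the opening and the grip force at its end, in the units of the state.
- r.sense(): the state, without advancing time (a new reading comes with each control period).
- r.capture(name): name is "side" or "top" or "wrist"; returns the picture (384x512x3 uint8, blue, green, red); there is no depth.
- r.camera_params(name): a dict with "fx", "fy", "cx", "cy" (pixels), "xyz" and "attitude" of the camera in the world; the wrist camera has in their place "tool_from_camera" (4x4, takes a point from camera to tool coordinates, whose origin is the TCP and whose axes are the flange's). Camera axes: x right, y up, looking along -z (the intrinsics and any distortion apply to the point x, -y, -z); pixel columns grow to the right and rows downward; lengths in m; the calibration is good to about 2 mm. A picture is of the moment at which its call begins: read the wrist's pose just before it. camera_params takes no time and is no camera call.
- r.finish_job(): hands the job in; it is judged then, once.
The state is a dict: "t": time; "joints": joint angles; "joint_velocities": joint speeds; "joint_torque": joint torques, N m; "tool_pos": TCP position; "eef_rot": TCP orientation; "force": force on the tool from outside, world axes, zero at the start; "ft_torque": the same for the moment, N m; "gripper_width": finger opening in m; "grasp_force": force on a finger pad.
Only numpy, scipy, OpenCV 4.12 (cv2) and the standard library are available. Lean on these libraries where they do the work, as an engineer would, in place of code of your own. Each camera call takes 0.05 s, during which the arm holds its last target. There are 200 camera calls.

## Working session

There is one attempt and no reset: what is moved stays moved. The work goes in short steps, Python scripts to look and compute and a tool call to move; the robot and the scene stay as the last step left them, time stands still between calls to the robot, and variables do not carry over. Pictures are saved under pics/ and viewed, at most 10 in all, crops included, and the job is handed in when it is done.

Besides the shell and the picture viewer there is one more tool, called after "Call:" as name([rows], argument=value, ...), one row to a line, values as JSON. carry_out: Moves the arm, as the interface text tells. Shift numbers are shares of 400 mm and turn numbers shares of 180 degrees, none past 1 either way. Its arguments: {"type":"object","properties":{"increments":{"type":"array"},"force":{"type":"number"}},"required":["increments"]}

```bash
mkdir -p pics; python3 - <<'E'
from plant import r
import cv2
for n in("side","top"):
    cv2.imwrite(f"pics/{n}0.png",r.capture(n)); print(n,r.camera_params(n))
print(r.camera_params("wrist")); print(r.sense())
E
```

```text
side {'fx': 417.96865750914543, 'fy': 417.96865750914543, 'cx': 263.3548203430462, 'cy': 197.41124301004172, 'xyz': array([0.49884908, 0.61995032, 0.78492914]), 'attitude': array([ 0.75104397, -0.00458649, -3.08684081])}
top {'fx': 374.23407797674713, 'fy': 374.23407797674713, 'cx': 255.3951489887965, 'cy': 195.8622438637689, 'xyz': array([ 0.46233771, -0.05884659,  0.92057748]), 'attitude': array([ 0.07489619,  0.03576551, -1.54616499])}
{'fx': 306.81390880196, 'fy': 306.81390880196, 'cx': 257.92380137999817, 'cy': 191.19520543061728, 'tool_from_camera': array([[-2.53673769e-04,  9.60518639e-01,  2.78215528e-01,
         7.09316118e-02],
       [ 9.99999842e-01,  3.83219929e-04, -4.11250071e-04,
        -4.67301147e-04],
       [-5.01631093e-04,  2.78215380e-01, -9.60518584e-01,
        -1.74994622e-01],
       [ 0.00000000e+00,  0.00000000e+00,  0.00000000e+00,
         1.00000000e+00]])}
{'t': 0.1, 'joints': array([-1.45946733e+00,  2.07363640e-01,  1.54281937e+00,  1.12323534e-05,
        1.39352633e+00, -1.50529446e-01]), 'joint_velocities': array([ 0.00053578, -0.00181667, -0.00386355, -0.00266995, -0.00221637,
       -0.00012509]), 'joint_torque': array([-8.71275752e-04, -3.84094548e+01, -2.92549574e+01, -1.67437097e-04,
        4.85731900e-03, -1.68947258e-05]), 'tool_pos': array([ 0.14874473, -0.55464006,  0.19802165]), 'eef_rot': array([-3.13950156e+00, -3.28348835e-04,  2.61856105e-01]), 'force': array([ 0.13265009, -0.25329295,  0.10968177]), 'ft_torque': array([-0.01410723, -0.05928091,  0.05969766]), 'grasp_force': 0.0, 'gripper_width': 0.08526895508385215}
```

View pics/top0.png

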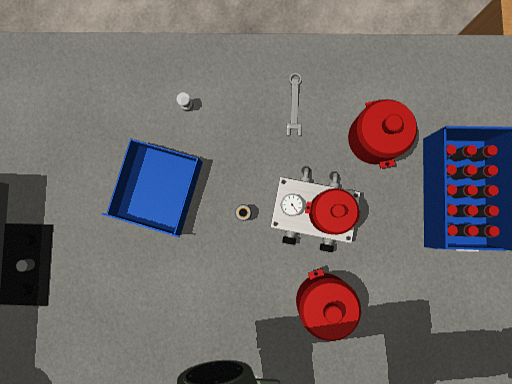

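View pics/side0.png

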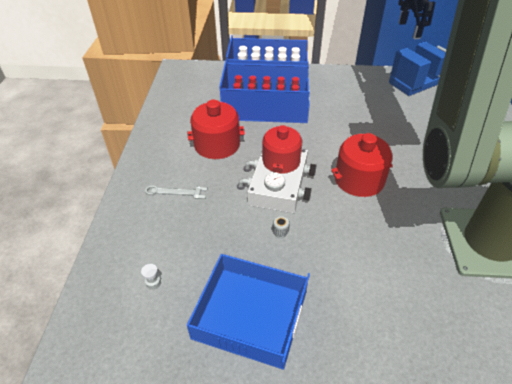

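Candidates for the cover (top view): red pots at (388,125), (338,210) and (330,308). The smallest is (338,210), which stands on the manifold, so I choose that one. The empty bin is at (155,187); the full one at (470,190) is a look-alike. Next is a close crop.

```bash
cat > h.py <<'E'
import numpy as np
from scipy.spatial.transform import Rotation as R
from plant import r
def ray(n,uv,s=None):
    p=r.camera_params(n)
    d=np.array([(uv[0]-p['cx'])/p['fx'],-(uv[1]-p['cy'])/p['fy'],-1])
    if n=='wrist':
        T=p['tool_from_camera'];A=R.from_euler('xyz',s['eef_rot']).as_matrix()
        return s['tool_pos']+A@T[:3,3],A@T[:3,:3]@d
    return np.array(p['xyz']),R.from_euler('xyz',p['attitude']).as_matrix()@d
def at(n,uv,z,s=None):
    o,d=ray(n,uv,s);return (o+d*(z-o[2])/d[2]).round(4)
def proj(n,P,s=None):
    p=r.camera_params(n)
    if n=='wrist':
        T=p['tool_from_camera'];A=R.from_euler('xyz',s['eef_rot']).as_matrix()
        o=s['tool_pos']+A@T[:3,3];M=A@T[:3,:3]
    else: o=np.array(p['xyz']);M=R.from_euler('xyz',p['attitude']).as_matrix()
    c=M.T@(np.array(P)-o);return np.array([p['cx']-p['fx']*c[0]/c[2],p['cy']+p['fy']*c[1]/c[2]])
E
python3 - <<'E'
from h import *
import cv2
t=cv2.imread('pics/top0.png')
cv2.imwrite('pics/crop.png',np.vstack([cv2.resize(t[160:260,265:375],None,fx=4,fy=4,interpolation=2)]))
for n,uv,z in [('top',(339,211),.156),('side',(283,131),.156),('top',(292,204),.068),('side',(275,181),.068)]: print(n,at(n,uv,z))
for n,uv in [('coupling',(243,212)),('nipple',(184,100))]: print(n,at('top',uv,.045))
print('bin rim',[at('top',u,.06) for u in [(132,140),(201,158),(180,236),(106,214)]])
print('bin2',[at('side',u,.06) for u in [(224,257),(309,276),(285,362),(191,322)]])
E
```

```text
top [ 0.492  -0.2004  0.156 ]
side [ 0.4927 -0.1886  0.156 ]
top [ 0.5089 -0.1105  0.068 ]
side [ 0.5069 -0.1048  0.068 ]
coupling [0.4887 0.0022 0.045 ]
nipple [0.7552 0.152  0.045 ]
bin rim [array([0.652 , 0.2684, 0.06  ]), array([0.6121, 0.1029, 0.06  ]), array([0.4296, 0.1451, 0.06  ]), array([0.4761, 0.3211, 0.06  ])]
bin2 [array([0.6055, 0.1192, 0.06  ]), array([0.4287, 0.1554, 0.06  ]), array([0.4737, 0.332 , 0.06  ]), array([0.6492, 0.2676, 0.06  ])]
```

View pics/crop.png

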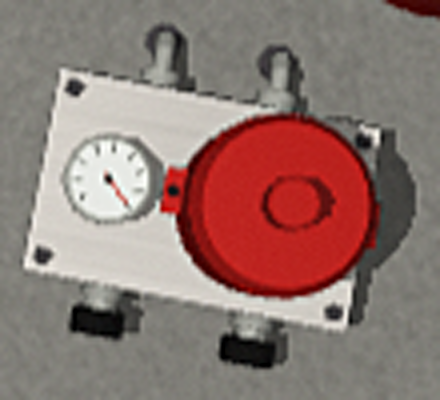

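The crop confirms it: the small red cup is on the manifold, with the gauge at crop (108,178) and the knob at (298,203). I move above it with the fingers at 50 mm.

Call:
carry_out([
  [50,[0.085,0.09,0.06],0],
  [50,[0.085,0.09,0.06],0],
  [50,[0.085,0.09,0.06],0],
  [50,[0.085,0.09,0],0],
  [50,[0.085,0.09,0],0],
  [50,[0.085,0.09,0],0],
  [50,[0.085,0.09,0],0],
  [50,[0.085,0.09,0],0],
  [50,[0.085,0.09,0],0],
  [50,[0.085,0.09,0],0],
], force=60)

```text
t: 1.35
tool_pos: [0.4895, -0.1939, 0.2706]
eef_rot: [-3.141, 0.001, 0.262]
force: [0.2, -0.7, 0.5]
gripper_width: 0.0498
grasp_force: 0.0
```

```bash
python3 - <<'E'
from h import *
import cv2
s=r.sense();im=r.capture('wrist')
cv2.imwrite('pics/w1.png',im);print(s['t'],s['tool_pos'],s['eef_rot'],s['joints'])
print(proj('wrist',[.492,-.195,.156],s))
np.save('s1.npy',s,allow_pickle=True)
E
```

```text
1.35 [ 0.48947549 -0.19393484  0.27056475] [-3.14114835e+00  6.05671694e-04  2.61794155e-01] [-5.41613665e-01  5.54380501e-02  1.56391063e+00 -1.27605650e-04
  1.52298424e+00  7.67394788e-01]
[260.06161916 176.15564273]
```

View pics/w1.png

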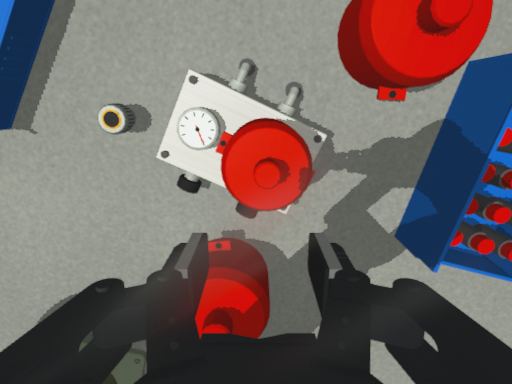

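The wrist view shows the cover's knob top at about (268,172), the gauge at (199,129), and block-top bolts at (194,80), (165,154) and (318,139).

```bash
python3 - <<'E'
from h import *
s=np.load('s1.npy',allow_pickle=True).item()
for n,uv,z in [('knob',(268,172),.156),('gauge',(199,129),.068),('b',(194,80),.05),('b',(165,154),.05),('b',(318,139),.05)]: print(n,at('wrist',uv,z,s))
E
```

```text
knob [ 0.498  -0.2013  0.156 ]
gauge [ 0.5094 -0.1144  0.068 ]
b [ 0.5629 -0.0935  0.05  ]
b [ 0.4644 -0.0755  0.05  ]
b [ 0.5341 -0.2611  0.05  ]
```

Call:
carry_out([
  [50,[0.011,-0.018,-0.09],0],
  [50,[0,0,-0.1],0],
  [50,[0,0,-0.07],0],
  [50,[0,0,-0.05],0],
  [50,[0,0,-0.033],0],
  [50,[0,0,0],0],
  [20,[0,0,0],0],
  [20,[0,0,0],0],
  [20,[0,0,0],0],
  [20,[0,0,0],0],
])

```text
t: 2.65
tool_pos: [0.4934, -0.2027, 0.1343]
eef_rot: [3.141, -0.001, 0.262]
force: [-0.5, -0.6, 0.1]
gripper_width: 0.02
grasp_force: 0.0
```

Call:
carry_out([
  [20,[0,0,0],0],
  [20,[0,0,0.02],0],
  [20,[0,0,0.04],0],
  [20,[0,0,0.04],0],
  [20,[0,0,0.04],0],
])

```text
t: 3.28
tool_pos: [0.4937, -0.2029, 0.1918]
eef_rot: [3.14, -0.001, 0.262]
force: [0.3, 1.1, -0.1]
gripper_width: 0.0202
grasp_force: 0.0
```

```bash
python3 - <<'E'
from h import *
import cv2
s=r.sense();im=r.capture('side')
cv2.imwrite('pics/s2.png',cv2.resize(im[90:260,180:420],None,fx=2.5,fy=2.5));print(s)
E
```

```text
{'t': 3.275, 'joints': array([-5.52142570e-01,  1.24050755e-01,  1.65253563e+00, -1.08731106e-05,
        1.36333410e+00,  7.56831759e-01]), 'joint_velocities': array([ 0.00118147, -0.11666584, -0.14111155, -0.00031015,  0.25966142,
        0.000714  ]), 'joint_torque': array([ 1.92777399e-02, -3.38434875e+01, -2.84294808e+01,  5.99935879e-05,
       -1.96640552e-01, -6.10063413e-07]), 'tool_pos': array([ 0.49365386, -0.2028786 ,  0.19180103]), 'eef_rot': array([ 3.14036965e+00, -1.14040949e-03,  2.61824926e-01]), 'force': array([ 0.30047394,  1.06561819, -0.12129993]), 'ft_torque': array([-0.01087658, -0.02302944,  0.05093137]), 'grasp_force': 0.0, 'gripper_width': 0.020231368026590136}
```

View pics/s2.png

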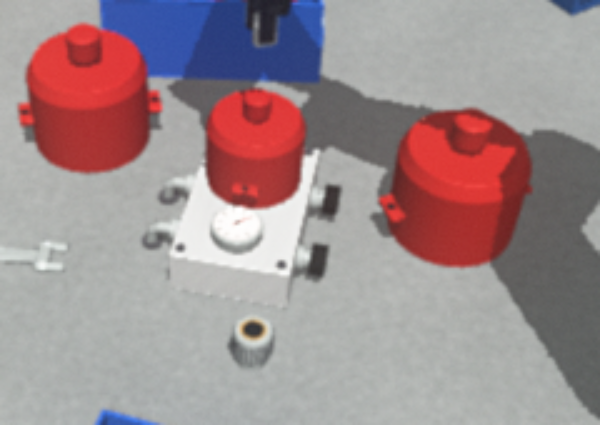

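The fingers closed on nothing and the cover stayed put. I check the projected TCP against the visible fingertips.

```bash
python3 - <<'E'
from h import *
import cv2
s=r.sense();p=s['tool_pos']
a=r.capture('side');b=r.capture('top')
ua,ub=proj('side',p),proj('top',p);print(p,ua,ub)
out=[]
for im,u in((a,ua),(b,ub)):
    m=im.copy(); x,y=int(u[0]),int(u[1]); cv2.circle(m,(x,y),1,(0,255,0),-1)
    x0,y0=max(x-50,0),max(y-60,0)
    print(x0,y0)
    out.append(cv2.resize(m[y0:y0+120,x0:x0+100],(400,480)))
cv2.imwrite('pics/chk.png',np.hstack(out))
E
```

```text
[ 0.49508831 -0.20371842  0.19431576] [282.76819259 114.13290192] [344.44824611 208.75367628]
232 54
294 148
```

View pics/chk.png

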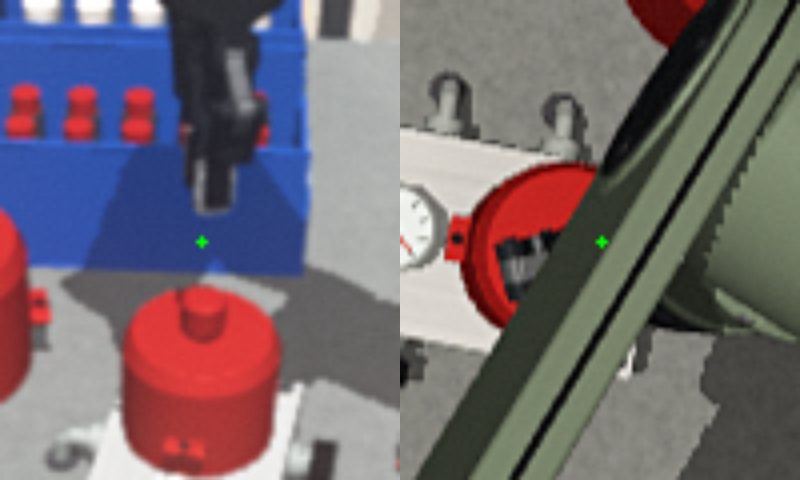

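The fingertips show some 10 px (about 25–30 mm) higher than the reported pose implies. That fits the miss, because the pads closed above the knob. I go lower, watching the force.

Call:
carry_out([
  [50,[0,0,-0.05],0],
  [50,[0,0,-0.05],0],
  [50,[0,0,-0.04],0],
  [50,[0,0,-0.02],0],
  [50,[0,0,-0.02],0],
  [50,[0,0,-0.02],0],
  [50,[0,0,0],0],
])

```text
t: 4.3
tool_pos: [0.4928, -0.2024, 0.1093]
eef_rot: [-3.141, 0.001, 0.262]
force: [-0.8, 0.5, 0.2]
gripper_width: 0.0503
grasp_force: 0.0
```

Call:
carry_out([
  [20,[0,0,0],0],
  [20,[0,0,0],0],
  [20,[0,0,0],0],
  [20,[0,0,0],0],
])

```text
t: 4.8
tool_pos: [0.4936, -0.2026, 0.1107]
eef_rot: [3.141, -0.001, 0.262]
force: [-1.7, 2.1, 5.3]
gripper_width: 0.0253
grasp_force: 59.1
```

Call:
carry_out([
  [50,[0,0,0],0],
  [50,[0,0,0],0],
  [50,[0,0,-0.01],0],
  [50,[0,0,-0.01],0],
  [50,[0,0,0],0],
])

```text
t: 5.42
tool_pos: [0.4926, -0.2023, 0.1011]
eef_rot: [-3.14, 0.001, 0.262]
force: [-0.4, 0.2, 0.5]
gripper_width: 0.05
grasp_force: 0.0
```

Call:
carry_out([
  [20,[0,0,0],0],
  [20,[0,0,0],0],
  [20,[0,0,0],0],
  [20,[0,0,0],0],
])

```text
t: 5.92
tool_pos: [0.4933, -0.2025, 0.1021]
eef_rot: [-3.142, -0.0, 0.262]
force: [-0.7, 1.6, 2.6]
gripper_width: 0.026
grasp_force: 59.0
```

```bash
python3 - <<'E'
from h import *
import cv2
s=r.sense();a=r.capture('side');w=r.capture('wrist');print(s['tool_pos'],s['gripper_width'],s['force'])
cv2.imwrite('pics/g.png',np.hstack([cv2.resize(a[70:190,233:333],(400,480)),cv2.resize(w[130:310,180:330],(400,480))]))
E
```

```text
[ 0.49329194 -0.20250698  0.10214891] 0.025973070101513996 [-0.71537929  1.64767683  2.64940499]
```

View pics/g.png

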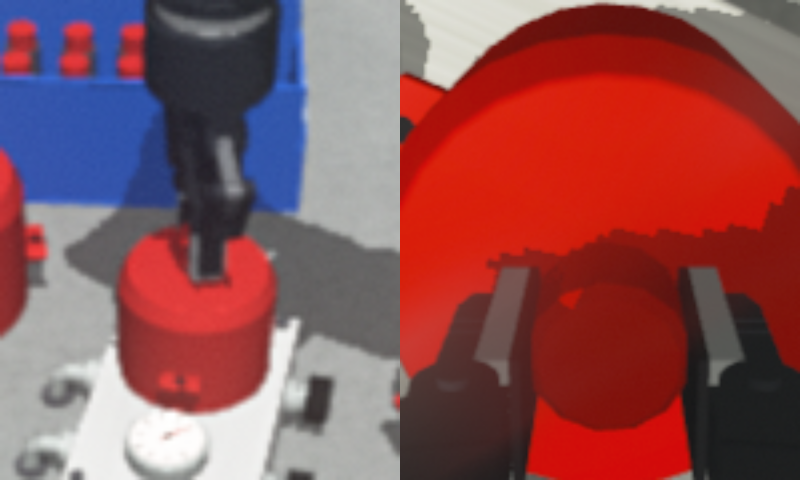

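The grip is now properly over the knob. I lift, then carry to the bin.

Call:
carry_out([
  [20,[0,0,0.02],0],
  [20,[0,0,0.05],0],
  [20,[0,0,0.08],0],
  [20,[0,0,0.08],0],
  [20,[0,0,0.06],0],
  [20,[0,0,0.02],0],
  [20,[0,0,0],0],
])

```text
t: 6.9
tool_pos: [0.4932, -0.2027, 0.2257]
eef_rot: [3.141, -0.0, 0.262]
force: [-0.2, -0.6, -2.7]
gripper_width: 0.0257
grasp_force: 59.2
```

Call:
carry_out([
  [20,[0.012,0.06,0],0],
  [20,[0.012,0.11,0],0],
  [20,[0.012,0.12,0],0],
  [20,[0.012,0.12,0],0],
  [20,[0.012,0.12,0],0],
  [20,[0.012,0.12,0],0],
  [20,[0.012,0.12,0],0],
  [20,[0.012,0.11,0],0],
  [20,[0.012,0.1,0],0],
  [20,[0.012,0.05,0],0],
])

```text
t: 8.15
tool_pos: [0.54, 0.211, 0.2238]
eef_rot: [-3.141, 0.004, 0.264]
force: [-0.0, -0.3, -1.8]
gripper_width: 0.0255
grasp_force: 59.4
```

```bash
python3 - <<'E'
from h import *
import cv2
a=r.capture('side');b=r.capture('top');s=r.sense();print(s['t'],s['tool_pos'],s['gripper_width'],s['force'],s['joints'])
np.save('s3.npy',s,allow_pickle=True)
cv2.imwrite('pics/b.png',np.hstack([cv2.resize(a[150:374,160:340],(360,448)),cv2.resize(b[120:260,265:375],(352,448))]))
E
```

```text
8.25 [0.54071582 0.21070152 0.22432712] 0.026315860912597817 [ 0.268408   -0.24493033 -1.87194182] [2.22459686e-01 2.00959601e-01 1.49558860e+00 3.34711904e-05
 1.44733344e+00 1.52899793e+00]
```

View pics/b.png

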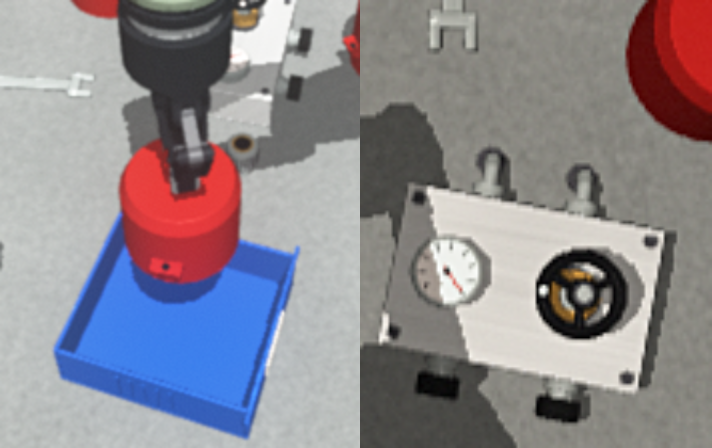

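The cover hangs upright over the bin. The handwheel is exposed, with its hub at top (335,212). I lower the cover.

Call:
carry_out([
  [20,[0,0,-0.05],0],
  [20,[0,0,-0.08],0],
  [20,[0,0,-0.08],0],
  [20,[0,0,-0.07],0],
  [20,[0,0,-0.05],0],
  [20,[0,0,-0.03],0],
  [20,[0,0,-0.02],0],
  [20,[0,0,-0.01],0],
  [20,[0,0,0],0],
])

```text
t: 9.38
tool_pos: [0.5415, 0.2094, 0.0702]
eef_rot: [3.141, -0.001, 0.262]
force: [0.1, 1.0, -1.3]
gripper_width: 0.0257
grasp_force: 59.4
```

Call:
carry_out([
  [20,[0,0,-0.008],0],
  [20,[0,0,-0.008],0],
  [20,[0,0,0],0],
])

```text
t: 9.75
tool_pos: [0.5409, 0.2094, 0.0632]
eef_rot: [-3.142, 0.001, 0.262]
force: [-1.1, -0.1, -2.5]
gripper_width: 0.0257
grasp_force: 59.4
```

Call:
carry_out([
  [20,[0,0,-0.008],0],
  [20,[0,0,-0.005],0],
  [20,[0,0,0],0],
])

```text
t: 10.12
tool_pos: [0.541, 0.2093, 0.0579]
eef_rot: [-3.142, 0.001, 0.262]
force: [0.3, 0.0, -1.4]
gripper_width: 0.0257
grasp_force: 59.4
```

Call:
carry_out([
  [20,[0,0,-0.005],0],
  [20,[0,0,0],0],
])

```text
t: 10.38
tool_pos: [0.5413, 0.2094, 0.0563]
eef_rot: [-3.142, -0.0, 0.262]
force: [-0.1, -0.5, -1.6]
gripper_width: 0.0257
grasp_force: 59.4
```

Call:
carry_out([
  [20,[0,0,-0.004],0],
  [20,[0,0,-0.002],0],
  [20,[0,0,0],0],
])

```text
t: 10.75
tool_pos: [0.5415, 0.2097, 0.0561]
eef_rot: [-3.141, -0.001, 0.262]
force: [-5.5, -1.0, 8.5]
gripper_width: 0.0257
grasp_force: 60.6
```

Contact with the bin floor is felt. I release and rise.

Call:
carry_out([
  [32,[0,0,0.004],0],
  [45,[0,0,0],0],
  [60,[0,0,0],0],
  [60,[0,0,0.02],0],
  [60,[0,0,0.06],0],
  [85,[0,0,0.1],0],
  [85,[0,0,0.1],0],
  [85,[0,0,0.08],0],
  [85,[0,0,0],0],
])

```text
t: 11.88
tool_pos: [0.5439, 0.21, 0.2038]
eef_rot: [3.141, -0.008, 0.262]
force: [0.2, 0.4, -0.7]
gripper_width: 0.0851
grasp_force: 0.0
```

```bash
python3 - <<'E'
from h import *
import cv2
from scipy.optimize import least_squares
s=np.load('s1.npy',allow_pickle=True).item()
B=[(74,88),(42,255),(368,140)]
P=[at('top',(265+u/4,160+v/4),.05) for u,v in B]+[at('top',(292,204),.068)]
W=[(194,80),(165,154),(318,139),(199,129)]
print(np.array(P), [np.linalg.norm(P[0]-P[1]),np.linalg.norm(P[0]-P[2])])
def f(d):
    t=dict(s);t['tool_pos']=s['tool_pos']+d[:3]
    return np.concatenate([proj('wrist',p,t)-w for p,w in zip(P,W)])
o=least_squares(f,np.zeros(3));print(o.x,o.fun.round(1))
# joint: tool z from wrist scale
print('wheel hub top view at z .115',at('top',(334.7,211.9),.115),at('top',(334.7,211.9),.1))
s=r.sense();a=r.capture('side');cv2.imwrite('pics/side_rel.png',a);print(s['t'],s['tool_pos'],proj('side',s['tool_pos']))
E
```

```text
[[ 0.5608 -0.0909  0.05  ]
 [ 0.4632 -0.0743  0.05  ]
 [ 0.5341 -0.2611  0.05  ]
 [ 0.5089 -0.1105  0.068 ]] [np.float64(0.09900161614842452), np.float64(0.1722815428303334)]
[-0.00060371  0.00161417  0.00370443] [-0.4  1.2  1.   0.1  0.8 -0.5 -1.3 -0.8]
wheel hub top view at z .115 [ 0.4915 -0.1989  0.115 ] [ 0.492  -0.2015  0.1   ]
11.875 [0.54386931 0.21000244 0.20375557] [248.44021175 253.97214214]
```

```bash
python3 - <<'E'
from h import *
def zat(uv,y):
    o,d=ray('side',uv);return (o+d*(y-o[1])/d[1]).round(4)
print('knob',proj('side',[.4935,-.2015,.156]))
print('bolts/gauge',proj('side',[.5089,-.1105,.068]))
print('grip tip',zat((285,139.5),-.183),'free tip',zat((285,106),-.186))
E
```

```text
knob [282.79305528 127.70504888]
bolts/gauge [274.25097822 179.33016697]
grip tip [ 0.4869 -0.183   0.1346] free tip [ 0.4909 -0.186   0.2296]
```

View pics/side_rel.png

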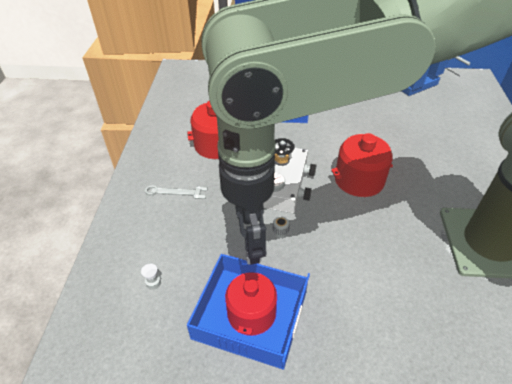

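The cover stands upright in the bin with its knob at (251,286). Tips sit about 33 mm above the reported z, from two measurements. Next I move over the wheel, turning the hand back for the full stroke.

Call:
carry_out([
  [85,[-0.013,-0.08,0],-0.058],
  [85,[-0.013,-0.105,0],-0.058],
  [85,[-0.013,-0.11,0],-0.058],
  [85,[-0.013,-0.11,0],-0.058],
  [85,[-0.013,-0.11,0],-0.058],
  [85,[-0.013,-0.11,0],-0.058],
  [85,[-0.013,-0.11,0],-0.058],
  [85,[-0.013,-0.11,0],-0.058],
  [85,[-0.013,-0.11,0],0],
  [85,[-0.013,-0.075,0],0],
])

```text
t: 13.18
tool_pos: [0.4876, -0.2038, 0.1972]
eef_rot: [3.139, 0.003, -1.197]
force: [0.3, 0.4, -1.1]
gripper_width: 0.0852
grasp_force: 0.0
```

Call:
carry_out([
  [85,[0,0,-0.05],0],
  [85,[0,0,-0.05],0],
  [85,[0,0,0],0],
])

```text
t: 13.55
tool_pos: [0.4865, -0.2011, 0.1557]
eef_rot: [3.137, 0.006, -1.196]
force: [-0.8, 0.1, 0.8]
gripper_width: 0.0847
grasp_force: 0.0
```

```bash
python3 - <<'E'
from h import *
import cv2
s=r.sense();w=r.capture('wrist');print(s['t'],s['tool_pos'],s['eef_rot'],s['joints'])
np.save('s4.npy',s,allow_pickle=True)
u=proj('wrist',[.492,-.2015,.1],s);print(u)
cv2.imwrite('pics/w4raw.png',w);cv2.imwrite('pics/w4.png',cv2.resize(w,(768,576)))
E
```

```text
13.55 [ 0.48646946 -0.20113294  0.15573957] [ 3.13680056  0.00648647 -1.19630783] [-5.56561224e-01  1.50120446e-01  1.70101017e+00  2.89352752e-05
  1.29852661e+00  2.21051950e+00]
[251.61068421 192.16946913]
```

View pics/w4.png

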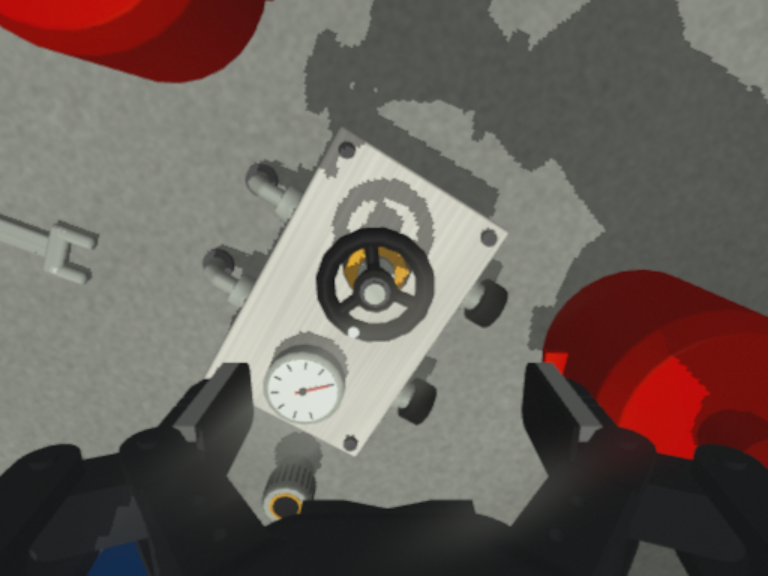

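The wheel's centre is at (375,284) in the scaled view, i.e. (250,189) raw, with its dot at (353,332) scaled. That puts it at about (0.4935, -0.2025). The open tips measure about 44 mm behind the reported TCP, so the rim needs a reported z near 0.040.

Call:
carry_out([
  [85,[0.0175,-0.0035,-0.08],0],
  [85,[0,0,-0.08],0],
  [85,[0,0,-0.06],0],
  [85,[0,0,-0.04],0],
  [85,[0,0,-0.02],0],
  [85,[0,0,-0.009],0],
  [85,[0,0,0],0],
  [85,[0,0,0],0],
])

```text
t: 14.6
tool_pos: [0.4969, -0.2044, 0.0448]
eef_rot: [-3.141, -0.001, -1.196]
force: [-0.4, 0.3, 0.2]
gripper_width: 0.0848
grasp_force: 0.0
```

```bash
python3 -c "
from h import *
s=r.sense();print(s['t'],s['tool_pos'],s['eef_rot'],s['force'],s['ft_torque'])"
```

```text
14.6 [ 0.49686753 -0.2044041   0.04475116] [-3.14055853e+00 -1.33703216e-03 -1.19590688e+00] [-0.40619889  0.34590769  0.20153297] [-0.03042311 -0.02621156  0.01025277]
```

Call:
carry_out([
  [80,[-0.008,0.005,-0.01],0],
  [70,[0,0,0],0],
  [66,[0,0,0],0],
  [60,[0,0,0],0],
  [58,[0,0,0],0],
  [58,[0,0,0],0],
], force=25)

```text
t: 15.35
tool_pos: [0.4934, -0.2019, 0.0401]
eef_rot: [-3.141, -0.0, -1.196]
force: [1.9, 1.5, 1.2]
gripper_width: 0.0608
grasp_force: 26.8
```

```bash
python3 -c "
from h import *
s=r.sense();print(s['t'],s['tool_pos'],s['eef_rot'],s['force'],s['ft_torque'],s['gripper_width'],s['grasp_force'])"
```

```text
15.35 [ 0.49338346 -0.2019323   0.04012756] [-3.14091457e+00 -2.03823590e-04 -1.19590500e+00] [1.92739893 1.46880017 1.24253462] [ 0.2623169  -0.18005048 -0.00597624] 0.060771926521163165 26.834125891327858
```

The wheel is held and centred. I turn counter-clockwise, rising 2.5 mm per rad.

Call:
carry_out([
  [58,[0,0,0.0005],0.025],
  [58,[0,0,0.0005],0.025],
  [58,[0,0,0.0005],0.025],
  [58,[0,0,0.0005],0.025],
  [58,[0,0,0.0005],0.025],
  [58,[0,0,0.0005],0.025],
])

```text
t: 16.1
tool_pos: [0.4933, -0.202, 0.0412]
eef_rot: [-3.141, -0.0, -0.723]
force: [0.8, 0.8, 0.9]
gripper_width: 0.0608
grasp_force: 26.8
```

```bash
cat > q.py <<'E'
from h import *
s=r.sense();print(s['t'],s['tool_pos'].round(4),s['eef_rot'].round(3),s['force'].round(1),'T',s['ft_torque'].round(3),s['gripper_width'].round(4),s['grasp_force'].round(1),'q6',s['joints'][5].round(3))
E
python3 q.py
```

```text
Traceback (most recent call last):
  File "q.py", line 2, in <module>
    s=r.sense();print(s['t'],s['tool_pos'].round(4),s['eef_rot'].round(3),s['force'].round(1),'T',s['ft_torque'].round(3),s['gripper_width'].round(4),s['grasp_force'].round(1),'q6',s['joints'][5].round(3))
                                                                                                                          ^^^^^^^^^^^^^^^^^^^^^^^^
AttributeError: 'float' object has no attribute 'round'
```

```bash
sed -i "s/s\['gripper_width'\].round(4),s\['grasp_force'\].round(1)/s['gripper_width'],s['grasp_force']/" q.py; python3 q.py
```

```text
16.1 [ 0.4933 -0.202   0.0412] [-3.141 -0.    -0.723] [0.8 0.8 0.9] T [ 0.184 -0.171 -0.211] 0.060808162491890486 26.80881729349494 q6 1.742
```

Call:
carry_out([
  [58,[0,0,0.0005],0.025],
  [58,[0,0,0.0005],0.025],
  [58,[0,0,0.0005],0.025],
  [58,[0,0,0.0005],0.025],
  [58,[0,0,0.0005],0.025],
  [58,[0,0,0.0005],0.025],
  [58,[0,0,0.0005],0.025],
  [58,[0,0,0.0005],0.025],
])

```text
t: 17.1
tool_pos: [0.4932, -0.2022, 0.0428]
eef_rot: [3.142, -0.0, -0.095]
force: [0.4, 1.5, 0.4]
gripper_width: 0.0614
grasp_force: 26.8
```

```bash
python3 q.py
```

```text
17.1 [ 0.4932 -0.2022  0.0428] [ 3.142 -0.    -0.095] [0.4 1.5 0.4] T [ 0.125 -0.134 -0.119] 0.061414330841887146 26.836313623934984 q6 1.114
```

Call:
carry_out([
  [58,[0,0,0.0005],0.025],
  [58,[0,0,0.0005],0.025],
  [58,[0,0,0.0005],0.025],
  [58,[0,0,0.0005],0.025],
  [58,[0,0,0.0005],0.025],
  [58,[0,0,0.0005],0.025],
  [58,[0,0,0.0005],0.025],
  [58,[0,0,0.0005],0.025],
  [58,[0,0,0.0005],0.025],
  [58,[0,0,0],0],
])

```text
t: 18.35
tool_pos: [0.4933, -0.2024, 0.0447]
eef_rot: [3.141, -0.0, 0.609]
force: [0.7, -0.4, 1.5]
gripper_width: 0.0609
grasp_force: 26.9
```

```bash
python3 q.py
```

```text
18.35 [ 0.4933 -0.2024  0.0447] [ 3.141 -0.     0.609] [ 0.7 -0.4  1.5] T [ 0.029 -0.096 -0.157] 0.060894875771464574 26.88413629308343 q6 0.41
```

Call:
carry_out([
  [58,[0,0,0.0003],0.015],
  [58,[0,0,0.0003],0.015],
  [58,[0,0,0.0003],0.015],
  [58,[0,0,0.0003],0.015],
  [58,[0,0,0.0003],0.015],
  [58,[0,0,0],0],
])

```text
t: 19.1
tool_pos: [0.4933, -0.2025, 0.0452]
eef_rot: [3.141, 0.0, 0.844]
force: [0.2, -0.4, 1.4]
gripper_width: 0.0608
grasp_force: 26.9
```

```bash
python3 q.py
```

```text
19.1 [ 0.4933 -0.2025  0.0452] [3.141 0.    0.844] [ 0.2 -0.4  1.4] T [-0.076 -0.075 -0.129] 0.060838642731772 26.89120950177312 q6 0.175
```

Call:
carry_out([
  [58,[0,0,0.0003],0.015],
  [58,[0,0,0.0003],0.015],
  [58,[0,0,0],0],
])

```text
t: 19.48
tool_pos: [0.4933, -0.2025, 0.0455]
eef_rot: [3.141, 0.0, 0.938]
force: [1.5, -0.6, 1.2]
gripper_width: 0.0609
grasp_force: 26.9
```

```bash
python3 q.py
```

```text
19.475 [ 0.4933 -0.2025  0.0455] [3.141 0.    0.938] [ 1.5 -0.6  1.2] T [-0.18  -0.171 -0.174] 0.06093530110398643 26.900145672261715 q6 0.081
```

Call:
carry_out([
  [58,[0,0,0.0003],0.015],
  [58,[0,0,0.0003],0.015],
  [58,[0,0,0],0],
])

```text
t: 19.85
tool_pos: [0.4933, -0.2025, 0.0457]
eef_rot: [3.141, 0.0, 1.033]
force: [1.5, -1.8, 1.2]
gripper_width: 0.0607
grasp_force: 26.9
```

```bash
python3 q.py
```

```text
19.85 [ 0.4933 -0.2025  0.0457] [3.141 0.    1.033] [ 1.5 -1.8  1.2] T [-0.231 -0.197 -0.238] 0.060690841088303006 26.91178433597088 q6 -0.013
```

Call:
carry_out([
  [58,[0,0,0.0002],0.01],
  [58,[0,0,0.0002],0.01],
  [58,[0,0,0],0],
])

```text
t: 20.23
tool_pos: [0.4933, -0.2024, 0.0459]
eef_rot: [3.141, 0.0, 1.098]
force: [1.9, -2.3, 1.2]
gripper_width: 0.061
grasp_force: 26.9
```

```bash
python3 q.py
```

```text
20.225 [ 0.4933 -0.2024  0.0459] [3.141 0.    1.098] [ 1.9 -2.3  1.2] T [-0.466 -0.225 -0.192] 0.060989311350260825 26.929580681025982 q6 -0.078
```

Call:
carry_out([
  [58,[0,0,0.0003],0.015],
  [58,[0,0,0.0003],0.015],
  [58,[0,0,0],0],
])

```text
t: 20.6
tool_pos: [0.4934, -0.2024, 0.0462]
eef_rot: [3.141, 0.0, 1.191]
force: [3.3, -3.4, 1.3]
gripper_width: 0.0608
grasp_force: 26.9
```

```bash
python3 q.py
```

```text
20.6 [ 0.4934 -0.2024  0.0462] [3.141 0.    1.191] [ 3.3 -3.4  1.3] T [-0.491 -0.201 -0.192] 0.060764503638113726 26.947541758418083 q6 -0.172
```

Call:
carry_out([
  [58,[0.0008,-0.0008,0.0003],0.015],
  [58,[0.0008,-0.0008,0.0003],0.015],
  [58,[0,0,0],0],
])

```text
t: 20.98
tool_pos: [0.4934, -0.2024, 0.0462]
eef_rot: [-3.141, -0.0, 1.285]
force: [0.7, -1.5, 2.3]
gripper_width: 0.0612
grasp_force: 27.0
```

```bash
python3 q.py
```

```text
20.975 [ 0.4934 -0.2024  0.0462] [-3.141 -0.     1.285] [ 0.7 -1.5  2.3] T [-0.202 -0.071 -0.203] 0.06123459195954441 27.02439732849598 q6 -0.266
```

Call:
carry_out([
  [58,[0,0,0.0005],0.015],
  [58,[0,0,0.0004],0.015],
  [58,[0,0,0],0],
])

```text
t: 21.35
tool_pos: [0.4934, -0.2025, 0.0465]
eef_rot: [-3.141, -0.0, 1.379]
force: [0.5, -0.8, 2.3]
gripper_width: 0.0609
grasp_force: 27.0
```

```bash
python3 q.py
```

```text
21.35 [ 0.4934 -0.2025  0.0465] [-3.141 -0.     1.379] [ 0.5 -0.8  2.3] T [-0.211 -0.036 -0.198] 0.06085387082818661 27.011443600058556 q6 -0.36
```

Call:
carry_out([
  [58,[0,0,0.0004],0.015],
  [58,[0,0,0.0004],0.015],
  [58,[0,0,0],0],
])

```text
t: 21.72
tool_pos: [0.4934, -0.2024, 0.0468]
eef_rot: [-3.141, -0.0, 1.473]
force: [0.7, -1.4, 1.8]
gripper_width: 0.0609
grasp_force: 27.0
```

```bash
python3 q.py
```

```text
21.725 [ 0.4934 -0.2024  0.0468] [-3.141 -0.     1.473] [ 0.7 -1.4  1.8] T [-0.182 -0.074 -0.217] 0.060944545011523216 27.002206407487392 q6 -0.454
```

Call:
carry_out([
  [58,[0,0,0.0003],0.015],
  [58,[0,0,0.0003],0.015],
  [58,[0,0,0],0],
])

```text
t: 22.1
tool_pos: [0.4935, -0.2024, 0.047]
eef_rot: [-3.141, -0.0, 1.567]
force: [0.0, -0.8, 0.7]
gripper_width: 0.061
grasp_force: 27.0
```

```bash
python3 q.py
```

```text
22.1 [ 0.4935 -0.2024  0.047 ] [-3.141 -0.     1.567] [ 0.  -0.8  0.7] T [-0.164 -0.057 -0.2  ] 0.06103161562065008 26.996740959584713 q6 -0.548
```

Call:
carry_out([
  [58,[0,0,0.0003],0.015],
  [58,[0,0,0.0003],0.015],
  [58,[0,0,0],0],
])

```text
t: 22.48
tool_pos: [0.4935, -0.2024, 0.0473]
eef_rot: [-3.141, -0.0, 1.661]
force: [1.5, -1.3, 1.4]
gripper_width: 0.0612
grasp_force: 27.0
```

```bash
python3 q.py
```

```text
22.475 [ 0.4935 -0.2024  0.0473] [-3.141 -0.     1.661] [ 1.5 -1.3  1.4] T [-0.168 -0.045 -0.203] 0.061193185065234156 26.99269562959671 q6 -0.642
```

Call:
carry_out([
  [58,[0,0,0.0003],0.015],
  [58,[0,0,0.0003],0.015],
  [58,[0,0,0],0],
])

```text
t: 22.85
tool_pos: [0.4935, -0.2025, 0.0475]
eef_rot: [-3.141, -0.0, 1.755]
force: [1.1, 0.4, 1.5]
gripper_width: 0.061
grasp_force: 27.0
```

```bash
python3 q.py
```

```text
22.85 [ 0.4935 -0.2025  0.0475] [-3.141 -0.     1.755] [1.1 0.4 1.5] T [-0.14  -0.014 -0.159] 0.06095013864037287 26.988599337637424 q6 -0.736
```

Call:
carry_out([
  [58,[0,0,0.0003],0.015],
  [58,[0,0,0.0003],0.015],
  [58,[0,0,0],0],
])

```text
t: 23.22
tool_pos: [0.4935, -0.2025, 0.0477]
eef_rot: [-3.141, -0.0, 1.85]
force: [0.6, -0.2, 1.0]
gripper_width: 0.0611
grasp_force: 27.0
```

```bash
python3 q.py
```

```text
23.225 [ 0.4935 -0.2025  0.0477] [-3.141 -0.     1.85 ] [ 0.6 -0.2  1. ] T [-0.054 -0.101 -0.166] 0.061104787220038585 26.98257766664028 q6 -0.831
```

Call:
carry_out([
  [58,[0,0,0.0003],0.015],
  [58,[0,0,0.0003],0.015],
  [58,[0,0,0],0],
])

```text
t: 23.6
tool_pos: [0.4936, -0.2025, 0.0479]
eef_rot: [3.142, -0.0, 1.943]
force: [0.5, -0.8, -0.3]
gripper_width: 0.0607
grasp_force: 27.0
```

```bash
python3 q.py
```

```text
23.6 [ 0.4936 -0.2025  0.0479] [ 3.142 -0.     1.943] [ 0.5 -0.8 -0.3] T [-0.119 -0.063 -0.336] 0.060663716340728174 26.95407059043646 q6 -0.924
```

The torque has risen to -0.34 N m, so it is at the stop. I add a small extra 1.4° and hold, to be sure.

Call:
carry_out([
  [58,[0,0,0],0.008],
  [58,[0,0,0],0],
  [58,[0,0,0],0],
])

```text
t: 23.98
tool_pos: [0.4936, -0.2025, 0.048]
eef_rot: [3.142, -0.0, 1.97]
force: [1.3, -0.3, 0.5]
gripper_width: 0.0605
grasp_force: 26.9
```

```bash
python3 q.py
```

```text
23.975 [ 0.4936 -0.2025  0.048 ] [ 3.142 -0.     1.97 ] [ 1.3 -0.3  0.5] T [-0.016 -0.108 -0.434] 0.06051107310499573 26.94412048906088 q6 -0.951
```

Stop confirmed at -0.43 N m. I ease back about a quarter turn, plus the bush wind-up, lowering with the stem.

Call:
carry_out([
  [58,[0,0,0],-0.025],
  [58,[0,0,0],-0.025],
  [58,[0,0,-0.0005],-0.025],
  [58,[0,0,-0.0005],-0.025],
  [58,[0,0,-0.0005],-0.025],
  [58,[0,0,-0.0005],-0.025],
  [58,[0,0,-0.0005],-0.025],
  [58,[0,0,-0.0005],-0.025],
  [58,[0,0,-0.0005],-0.025],
  [58,[0,0,-0.0005],-0.025],
])

```text
t: 25.22
tool_pos: [0.4933, -0.2025, 0.0464]
eef_rot: [-3.141, 0.001, 1.185]
force: [0.3, 0.3, 1.0]
gripper_width: 0.0609
grasp_force: 27.0
```

```bash
python3 q.py
```

```text
25.225 [ 0.4933 -0.2025  0.0464] [-3.141e+00  1.000e-03  1.185e+00] [0.3 0.3 1. ] T [ 0.009 -0.056  0.262] 0.060876404633969025 27.013145964592695 q6 -0.165
```

Call:
carry_out([
  [58,[0,0,-0.0005],-0.025],
  [58,[0,0,-0.0005],-0.025],
  [58,[0,0,-0.0005],-0.025],
  [58,[0,0,-0.0005],-0.025],
  [58,[0,0,-0.0005],-0.025],
])

```text
t: 25.85
tool_pos: [0.4932, -0.2024, 0.0454]
eef_rot: [-3.141, 0.001, 0.792]
force: [-0.3, 0.1, 1.3]
gripper_width: 0.0611
grasp_force: 27.0
```

```bash
python3 q.py
```

```text
25.85 [ 0.4932 -0.2024  0.0454] [-3.141e+00  1.000e-03  7.920e-01] [-0.3  0.1  1.3] T [0.052 0.036 0.182] 0.06114085599580071 27.03491259366274 q6 0.228
```

Call:
carry_out([
  [58,[0,0,-0.0005],-0.025],
  [58,[0,0,-0.0005],-0.025],
  [58,[0,0,-0.0005],-0.025],
  [58,[0,0,-0.0005],-0.025],
  [58,[0,0,-0.0005],-0.025],
  [58,[0,0,-0.0005],-0.025],
  [58,[0,0,-0.0005],-0.025],
  [58,[0,0,0],0],
])

```text
t: 26.85
tool_pos: [0.4932, -0.2023, 0.0439]
eef_rot: [-3.141, 0.001, 0.245]
force: [-0.5, 0.3, 1.6]
gripper_width: 0.061
grasp_force: 27.1
```

```bash
python3 q.py
```

```text
26.85 [ 0.4932 -0.2023  0.0439] [-3.141e+00  1.000e-03  2.450e-01] [-0.5  0.3  1.6] T [0.15  0.099 0.134] 0.061023511765870835 27.06291977316141 q6 0.774
```

Call:
carry_out([
  [68,[0,0,0],0],
  [80,[0,0,0],0],
  [80,[0,0,0],0],
  [80,[0,0,0],0],
  [80,[0,0,0.02],0],
  [80,[0,0,0.06],0],
  [80,[0,0,0.1],0],
  [80,[0,0,0.1],0],
  [80,[0,0,0.1],0],
  [80,[0,0,0],0],
])

```text
t: 28.1
tool_pos: [0.4965, -0.2044, 0.2013]
eef_rot: [3.134, -0.007, 0.243]
force: [-0.1, 0.6, 0.0]
gripper_width: 0.08
grasp_force: 0.0
```

Call:
carry_out([
  [80,[0,0,0],0],
  [80,[0,0,0],0],
  [80,[0,0,0],0],
])

```text
t: 28.48
tool_pos: [0.4928, -0.2021, 0.1946]
eef_rot: [-3.139, 0.002, 0.243]
force: [0.1, -0.4, 0.4]
gripper_width: 0.0805
grasp_force: 0.0
```

```bash
python3 q.py; python3 -c "
from plant import r
print(r.finish_job())"
```

```text
28.475 [ 0.4928 -0.2021  0.1946] [-3.139e+00  2.000e-03  2.430e-01] [ 0.1 -0.4  0.4] T [ 0.018 -0.006 -0.029] 0.0804509346921125 0.0 q6 0.776
the job is handed in; nothing more can be done
None
```

The job is handed in, with no verdict returned: the red cover stands in the blue bin, and the valve was opened to its stop (about 0.43 N m felt), eased back roughly a quarter turn (about 3.9 mm of rise by my reckoning) and let go at 28.5 s.

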